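# Clip an instrument rest onto the theatre rack

### The arm

A 6-joint arm with a two-finger parallel gripper is mounted at the origin on the work surface. World frame = base frame: x ahead of the robot, y to its left, z up, the work surface at z = 0. Lengths are in mm, angles in rad, forces in N, time in s.
With the tool pointing down it reaches from about 275 to 850 mm from the base axis. Payload 5.2 kg.
Tool frame: the origin (TCP) lies at the very end of the fingers, on their centre line; the grasp point (between the pads) lies 19 mm behind it (ctrl.tcp_to_grasp is the distance from the TCP to the grasp point, in mm); z points along the fingers, y is the line along which they close (so a half turn about z gives the same grasp; the last joint's range is limited). The gripper opens to 85 mm and grips with 20 to 120 N. Pads are 22 mm wide; open, the fingers measure 114 mm over their backs; the gripper's body (76 mm by 85 mm) begins 54 mm behind the grasp point. The pads swing forward as they close: fully open they stand 13 mm farther back than shut.
Start: joints at [0.902, 0.259, 1.535, -0, 1.348, -0.203], TCP at [247.006, 491.42, 231.31] pointing down, gripper open.
Joint ranges: [-3.14, 3.14], [-0.91, 2.08], [0.19, 2.58], [-1.22, 4.36], [0.22, 2.71], [-3.12, 3.12]. Speed limits (rad/s): [2.57, 2.57, 3.14, 3.14, 3.14, 3.14].

### API

Orientations are given as a 3x3 rotation matrix whose columns are the frame's x, y, z axes.
In Python, from rig import ctrl gives the robot as it stands.
- The arm moves only by the tool move_arm, never from a script. Its argument "rows" is a list of rows, each a list of 3 entries, a list of its own where there are three numbers: the finger opening in m, from 0 to 0.0854, then the shift along the world's x, y, z in m, then the turn about the world's z in rad. In form: [[claw, [x, y, z], turn], ...]. A call has 1 to 5 rows; each row is the pose to reach, as a shift and turn from the pose commanded when the call began; what a row does not reach only later rows make up. A row lasts 1/8 s, in which the tool goes at most 62.5 mm and 10.7 degrees, less where a joint would pass 70% of its speed; a pose out of reach is approached as far as the arm can. A call with a gripper value outside its range is refused whole. The fingers move at their own pace and stop on an object; "grip_force" is the grip in N (left out, the last holds). Time passes only in rows, so rows that repeat a pose let the fingers close. It gives the time, the measured TCP pose, the force, the opening and the grip force at its end, in the units of the state.
- ctrl.get_obs(): the state, without advancing time (a new reading comes with each control period).
- ctrl.read_camera(name): name is "side" or "top" or "wrist"; returns a dict with "pixels" (384x512x3 uint8, blue, green, red), "z_map" (384x512 float32, mm along the optical axis (not along the pixel's ray), 0 where there is no reading), "intrinsics" (3x3 intrinsics, pixels), "eye" and "rotation" of the camera in the world; the wrist camera has in their place "T_tool_cam" (4x4, takes a point from camera to tool coordinates, whose origin is the TCP and whose axes are the flange's). Camera axes: x right, y down, z forward; pixel columns grow to the right and rows downward; lengths in mm; the calibration is good to about 2 mm. A picture is of the moment at which its call begins: read the wrist's pose just before it.
- ctrl.hand_in(): hands the job in; it is judged then, once.
The state is a dict: "clock": time; "q": joint angles; "qd": joint speeds; "tau": joint torques, N m; "position": TCP position; "eef_rot": TCP orientation; "contact_force": force on the tool from outside, world axes, zero at the start; "torque": the same for the moment, N m; "finger_gap": finger opening in mm; "finger_force": force on a finger pad.
Only numpy, scipy, OpenCV 4.12 (cv2) and the standard library are available. Lean on these libraries where they do the work, as an engineer would, in place of code of your own. Each camera call takes 0.05 s, during which the arm holds its last target. There are 200 camera calls.

### The job

Mount the loose two-pronged instrument rest on the sloped rack, in the middle of the gap between the two identical rests already there: hook its lip under the rail's upper edge, then tilt it down until its foot clip snaps under the lower edge and it sits flat on the rail. Let go of it, and leave the single-post rest and the plain block rest where they are.

Things in the scene. Friction and masses are not known exactly. Their poses are not given: they have to be found in the camera images.
- rest_centre (a point): the loose rest to mount: grey plastic, 60 long (x), 30 wide (y), 76 mm tall (z), topped by two upright prongs with a slot between. Point on its middle line, 48 mm above its lowest point; x towards the lip end, y across, z up. Stands on lip and foot. Grip its flat sides (normals +-y, 30 mm apart, x -18 to 18, 18 mm below to 28 above this point); held here, fingertips just clear the rail
- rest_seat (a point): point of the same rest in the middle of the underside of its base plate (60 x 30 x 10 mm), 28 mm below rest_centre, same axes: lies on rail_gap when the rest is mounted
- rest_lip (a point): tip of the tooth of the same rest's rigid lip, on its upper edge: x = +15 mm, 16 mm below rest_seat, same axes. The lip wall goes down under the +x end (inner face x = 21, outer x = 28 mm) to 20 mm below rest_seat, ending in this 4 mm thick tooth that points back to -x: the slot between tooth and base plate is 16 mm high. It hooks freely with the rest leaning out about 35 degrees, foot raised
- foot_clip (a joint): travel (m) of the same rest's sprung steel foot clip: 0 at its inner stop, also when snapped in; to 0.008 pushed out (-x). It hangs under the -x end to 20 mm below rest_seat; tooth points to +x, underside sloping from x = -21.5 mm (bottom) to its tip at x = -15, 11.5 below rest_seat; flat top 10 below. Spring 1.5 N + 0.5 N/mm; pushing the foot past the rail's edge takes 5 to 15 N
- rail_gap (a point): middle of the rail's top face, half-way between the two mounted rests (facing sides 90 mm to either side). x up the slope (15 degrees, rising away from the robot), y along the rail, z square out of its face. Fixed aluminium T-rail: flange 40 wide (x -20 to 20) and 8 mm thick on a 24 mm web, 18 mm free height under its overhanging edges. Point 60 mm above the table
- post_rest_centre (a point): the single-post rest, to be left alone: same grey base with lip and clip, but a round post 26 mm in diameter on top, 76 mm tall in all; point on its axis 48 mm above the table, z up
- block_rest_centre (a point): the plain block rest, to be left alone: same grey base with lip and clip, but a plain flat-topped block on top, 56 mm tall in all; point on its middle line 30 mm above the table, z up
Things that resemble listed ones, but are neither listed nor needed, are in the scene too. Leave any green or turquoise look-alike of the part that bears rest_centre alone.

How it is judged:
By the outcome, as a careful person would: the job done as asked, in the order asked, and still so for the second after the job is handed in, with the robot touching nothing.
It also fails if it takes over 38 s, if anything falls off the work surface, if the arm or the gripper's body presses on something with over 40 N, if the wrist force passes 120 N, or if a joint passes its speed limit or range.

## Working session

There is one attempt and no reset: what is moved stays moved. The work goes in short steps, Python scripts to look and compute and a tool call to move; the robot and the scene stay as the last step left them, time stands still between calls to the robot, and variables do not carry over. Pictures are saved under pics/ and viewed, at most 10 in all, crops included, and the job is handed in when it is done.

Besides the shell and the picture viewer there is one more tool, called after "Request:" by a JSON object that holds its "fn" and its "kwargs". move_arm: Moves the arm, as the interface text tells. Its arguments: {"type":"object","properties":{"rows":{"type":"array","items":{"type":"array"}},"grip_force":{"type":"number"}},"required":["rows"]}

```bash
mkdir -p pics
cat > h.py <<'E'
import numpy as np, cv2
from rig import ctrl
def shot(name,tag):
    o=ctrl.get_obs(); c=ctrl.read_camera(name)
    if 'eye' in c: R=np.array(c['rotation']);e=np.array(c['eye'])
    else:
        T=np.array(c['T_tool_cam']);Rt=np.array(o['eef_rot']);R=Rt@T[:3,:3];e=Rt@T[:3,3]+np.array(o['position'])
    np.savez(f'pics/{tag}.npz',img=c['pixels'],z=c['z_map'],K=c['intrinsics'],R=R,e=e)
    cv2.imwrite(f'pics/{tag}.png',c['pixels']); return o
def world(tag):
    d=np.load(f'pics/{tag}.npz');z=d['z'];v,u=np.mgrid[:384,:512]
    P=np.stack([u,v,np.ones_like(u)],-1)@np.linalg.inv(d['K']).T*z[...,None]
    return P@d['R'].T+d['e'],d
E
python3 - <<'E'
from h import *
o=shot('top','top0');shot('side','side0');shot('wrist','w0')
print(o['clock'],np.round(o['eef_rot'],3).tolist())
a=[cv2.imread(f'pics/{n}.png') for n in('top0','side0')]
cv2.imwrite('pics/a.png',cv2.resize(a[0],(800,600)));cv2.imwrite('pics/b.png',cv2.resize(a[1],(800,600)))
E
```

```text
0.0 [[-0.893, 0.449, -0.001], [0.449, 0.893, -0.001], [0.0, -0.002, -1.0]]
```

View pics/a.png

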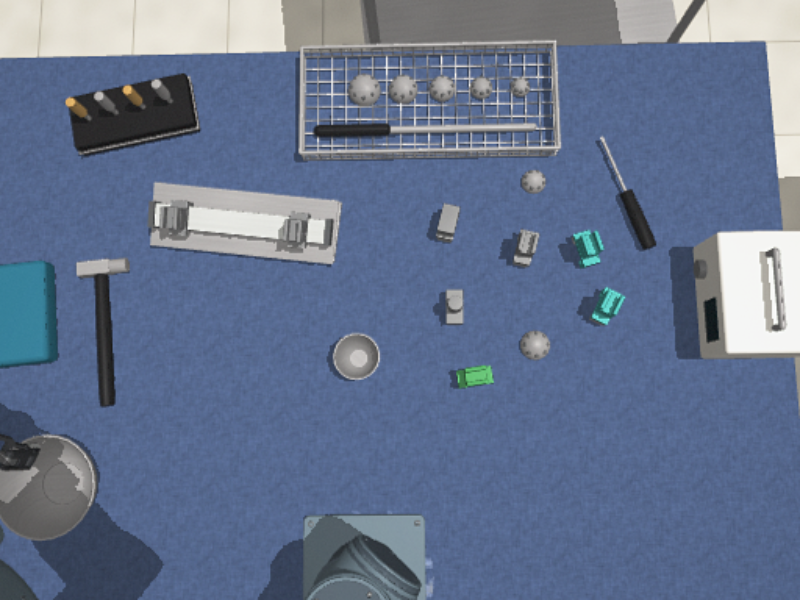

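View pics/b.png

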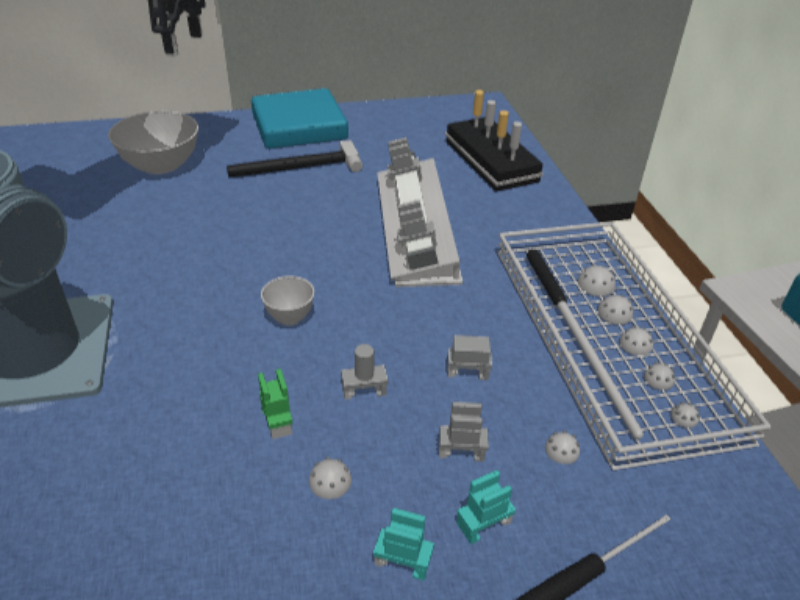

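Run:
```python
from h import *
P,d=world('top0')
im=d['img']
c1=cv2.resize(im[135:180,315:360],(400,400),interpolation=cv2.INTER_CUBIC)
S=d and np.load('pics/side0.npz')['img']
c2=cv2.resize(S[250:300,275:325],(400,400),interpolation=cv2.INTER_CUBIC)
c3=cv2.resize(im[110:175,90:225],(540,260),interpolation=cv2.INTER_CUBIC)
c4=cv2.resize(S[80:190,235:300],(154,260),interpolation=cv2.INTER_CUBIC)
cv2.imwrite('pics/c.png',np.vstack([np.hstack([c1,c2])[:300+40],np.hstack([c3,c4,np.zeros((260,106,3),np.uint8)])]))
# target rest from both cams
for t,(u0,u1,v0,v1) in {'top0':(315,360,135,180),'side0':(270,325,245,300)}.items():
    P,_=world(t);Q=P[v0:v1,u0:u1].reshape(-1,3);Q=Q[np.isfinite(Q).all(1)]
    for lo,hi in((6,90),(22,33),(35,90),(68,90)):
        A=Q[(Q[:,2]>lo)&(Q[:,2]<hi)]
        if len(A)>4:
            r=cv2.minAreaRect(A[:,:2].astype(np.float32));print(t,lo,hi,len(A),np.round(r[0],1),np.round(r[1],1),round(r[2],1),A[:,2].max().round(1))
P,_=world('top0')
for (u,v) in [(97,117),(217,129),(213,168),(96,157),(128,135),(150,140),(172,145),(112,140),(188,148),(111,132),(190,155),(150,130),(150,150)]: print(u,v,np.round(P[v,u],1))
```

```text
top0 6 90 280 [ 563.6 -273.3] [ 62.5 141. ] 62.5 78.6
top0 22 33 70 [ 556.6 -282.1] [29.7 59.9] 77.8 32.9
top0 35 90 188 [ 556.6 -283.1] [30.1 37.1] 75.9 78.6
top0 68 90 76 [ 556.7 -283.3] [29.7 37.1] 75.5 78.6
side0 6 90 818 [ 557.1 -286.9] [32.4 60.1] 76.5 79.0
side0 22 33 239 [ 557.1 -287. ] [32.3 60.1] 76.4 32.9
side0 35 90 503 [ 557.1 -286.9] [32.6 36. ] 75.7 79.0
side0 68 90 201 [ 556.7 -287. ] [32.3 35.8] 77.7 79.0
97 117 [695.3 393.3  -3.4]
217 129 [654.7  47.1  -8.4]
213 168 [540.2  57.5  -3.2]
96 157 [577.  390.5  -1.3]
128 135 [623.  282.2  59.3]
150 140 [607.8 221.4  59.9]
172 145 [592.8 161.1  59.9]
112 140 [595.  306.5 115.3]
188 148 [575.2 111.2  95. ]
111 132 [628.7 324.8  72.1]
190 155 [563.4 111.2  63.5]
150 130 [641.8 227.6  38.7]
150 150 [587.4 228.8  28.9]
```

View pics/c.png

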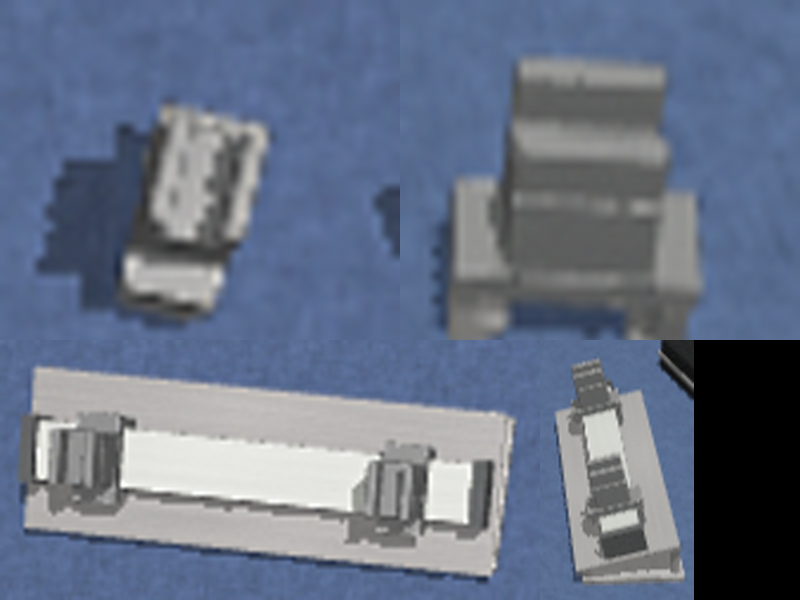

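Run:
```python
from h import *
for t in('top0','side0'):
    P,d=world(t);im=d['img'].astype(int)
    m=(P[...,0]>540)&(P[...,0]<680)&(P[...,1]>40)&(P[...,1]<400)&(P[...,2]>48)&(P[...,2]<72)&(P[...,1]>145)&(P[...,1]<270)
    A=P[m]
    for _ in range(5):
        c=A.mean(0);n=np.linalg.svd(A-c)[2][2];n*=np.sign(n[2])
        r=(P-c)@n; A=P[m&(abs(r)<2)]
    yaw=np.degrees(np.arctan2(-n[1],-n[0]))
    r=cv2.minAreaRect(A[:,:2].astype(np.float32))
    print(t,len(A),'c',c.round(1),'n',n.round(3),'tilt',np.degrees(np.arccos(n[2])).round(1),'yaw x',yaw.round(1),np.round(r[0],1),np.round(r[1],1),r[2])
    # rail frame y from yaw via edges
    ang=np.radians(r[2]); 
    ex=np.array([np.cos(ang),np.sin(ang)]) 
    if r[1][0]>r[1][1]: ex=np.array([-ex[1],ex[0]])
    ex*=np.sign(ex[0]); ey=np.array([-ex[1],ex[0]]);print('ex',ex)
    q=P[...,:2]@ex; s=P[...,:2]@ey; s0=c[:2]@ey;q0=c[:2]@ex
    B=(abs(q-q0)<30)&(P[...,2]>74)&(P[...,2]<135)&(abs(s-s0)<170)
    ss=np.sort(s[B]); k=np.diff(ss).argmax(); print('q0',q0,np.array(r[0])@ex,'gap',ss[k],ss[k+1],'ends',ss[0],ss[-1],'mid',(ss[0]+ss[-1])/2, len(ss))
    for h in (s[B]<s0,s[B]>s0):
        r=cv2.minAreaRect(P[B][h][:,:2].astype(np.float32));print(np.round(r[0],1),np.round(r[1],1),r[2],np.array(r[0])@ey)
    rng=(abs(s-s0)<50)&m&(abs((P-c)@n)<1.5)
    print('q range',np.percentile(q[rng],[0,1,50,99,100]).round(1))
```

```text
top0 339 c [598.7 205.5  58.5] n [-0.098  0.012  0.995] tilt 5.7 yaw x -7.0 [599.8 207. ] [125.5  39.8] 83.11886596679688
ex [ 0.99279685 -0.11980994]
q0 569.7783287387348 570.7226193705142 gap 195.19474037540238 372.73995440502677 ends 163.80078372490343 405.54798850399965 mid 284.6743861144515 482
[585.1 110.3] [31.5 55.5] 83.8459701538086 179.60371969054492
[610.5 318.2] [32.7 55.5] 82.60077667236328 389.0828972782814
q range [551.5 551.7 569.4 590.  590.6]
side0 103 c [633.3 221.2  54.8] n [ 0.16  -0.02   0.987] tilt 9.3 yaw x 173.0 [626.5 212.4] [122.7  72.3] 82.79246520996094
ex [ 0.99209821 -0.1254637 ]
q0 600.5579160488303 594.9404036393086 gap 198.05105975903416 371.8590095636384 ends 162.60559661628812 406.20434275414556 mid 284.4049696852168 163
[601.6 105.6] [35.9 24.4] 79.76058959960938 180.2876549746137
[626.6 312.9] [33.6 24.5] 84.66973876953125 389.00747046297664
q range [558.8 560.2 618.4 630.9 631.1]
```

Request:
{"fn": "move_arm", "kwargs": {"rows": [[0.085,[0.05,-0.06,0.02],0],[0.085,[0.1,-0.12,0.03],0],[0.085,[0.13,-0.18,0.04],0],[0.085,[0.16,-0.24,0.04],0],[0.085,[0.18,-0.3,0.04],0]]}}

```text
clock: 0.78
position: [411.3, 229.9, 270.5]
eef_rot: [[-0.894, 0.449, 0.001], [0.449, 0.894, 0.0], [-0.001, 0.0, -1.0]]
contact_force: [0.7, 1.2, -0.5]
finger_gap: 85.1
finger_force: 0.0
```

Request:
{"fn": "move_arm", "kwargs": {"rows": [[0.085,[0.02,-0.06,0],0.08],[0.085,[0.04,-0.12,0],0.15],[0.085,[0.06,-0.18,0],0.22],[0.085,[0.08,-0.24,0],0.225],[0.085,[0.09,-0.3,0],0.225]]}}

```text
clock: 1.4
position: [500.6, -69.1, 270.1]
eef_rot: [[-0.971, 0.238, 0.0], [0.238, 0.971, 0.0], [-0.0, 0.0, -1.0]]
contact_force: [0.9, 0.6, -0.8]
finger_gap: 84.9
finger_force: 0.0
```

Request:
{"fn": "move_arm", "kwargs": {"rows": [[0.085,[0.01,-0.06,-0.02],0],[0.085,[0.02,-0.12,-0.04],0],[0.085,[0.03,-0.16,-0.06],0],[0.085,[0.03,-0.18,-0.06],0],[0.085,[0.03,-0.18,-0.06],0]]}}

```text
clock: 2.02
position: [530.0, -247.8, 210.3]
eef_rot: [[-0.971, 0.24, -0.0], [0.24, 0.971, 0.001], [0.001, 0.0, -1.0]]
contact_force: [0.3, 0.1, -0.2]
finger_gap: 85.4
finger_force: 0.0
```

Run:
```python
from h import *
o=shot('wrist','w1');print(o['clock'],o['position'],np.round(o['q'],2))
P,d=world('w1');cv2.imwrite('pics/d.png',cv2.resize(d['img'],(800,600)))
m=(abs(P[...,0]-557)<50)&(abs(P[...,1]+285)<55)&(P[...,2]>6)
for lo,hi in((22,33),(35,90),(68,90)):
    A=P[m&(P[...,2]>lo)&(P[...,2]<hi)]
    if len(A)>9:
        r=cv2.minAreaRect(A[:,:2].astype(np.float32));print(lo,hi,len(A),np.round(r,1) if 0 else r,np.percentile(A[:,2],98))
```

```text
2.025 [ 529.96715208 -247.81841226  210.30980721] [-0.63  0.34  1.48  0.    1.33 -1.96]
22 33 290 ((558.5303344726562, -285.84954833984375), (29.62549591064453, 59.41332244873047), 74.3949203491211) 32.34062202121392
35 90 1014 ((558.646484375, -285.8673095703125), (30.178714752197266, 36.25411605834961), 74.96829986572266) 76.32166975074794
68 90 427 ((558.5625610351562, -285.8447570800781), (30.178714752197266, 35.820621490478516), 74.96829986572266) 76.61858262814943
```

View pics/d.png

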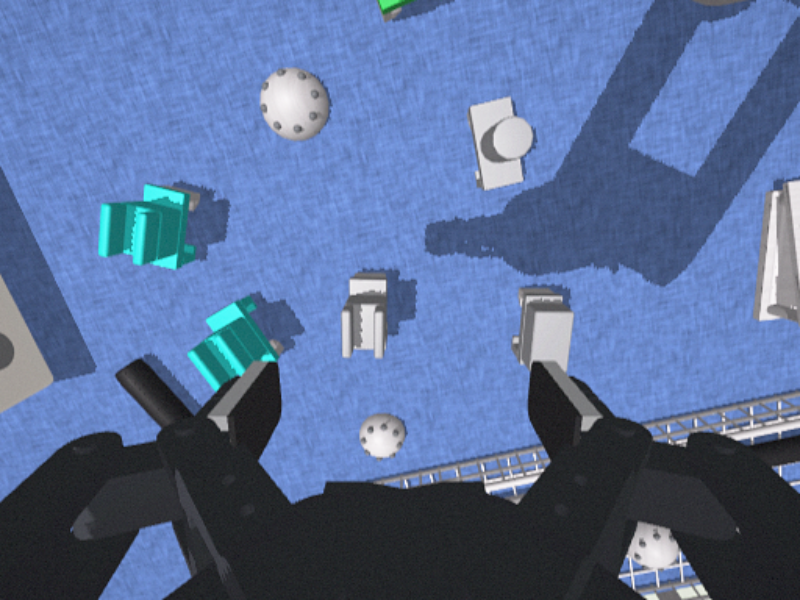

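Run:
```python
from h import *
S=np.load('pics/side0.npz')['img'];W=np.load('pics/w1.npz')['img']
r=lambda a,w,h:cv2.resize(a,(w,h),interpolation=cv2.INTER_CUBIC)
a=r(S[275:297,275:320],800,391);b=r(W[165:235,205:275],200,200);c=r(S[215:255,210:260],250,200)
e=r(S[320:370,235:285],200,200)
cv2.imwrite('pics/e.png',np.vstack([a,np.hstack([b,c,e,np.zeros((200,150,3),np.uint8)])]))
```

```text
(no output)
```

View pics/e.png

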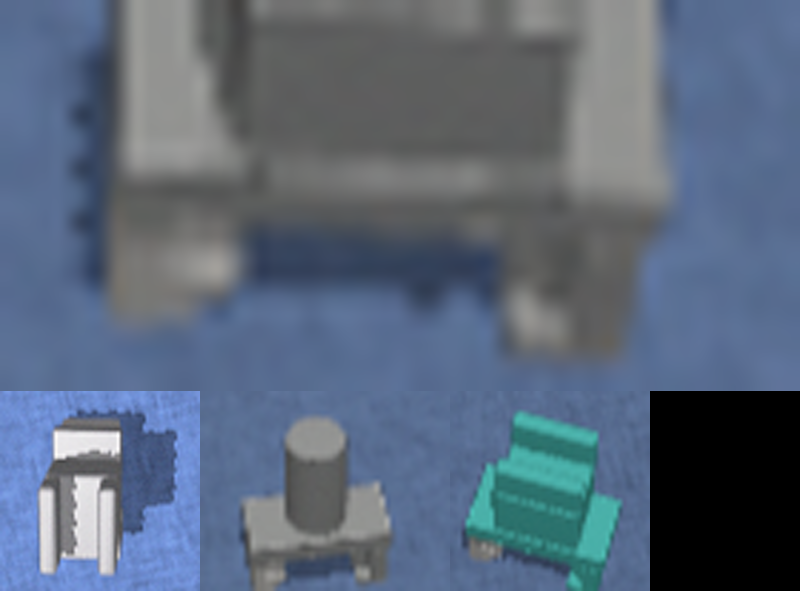

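Request:
{"fn": "move_arm", "kwargs": {"rows": [[0.06,[0.028,-0.038,-0.04],-0.015],[0.06,[0.028,-0.038,-0.09],-0.015],[0.06,[0.028,-0.038,-0.14],-0.015],[0.06,[0.028,-0.038,-0.178],-0.015],[0.06,[0.028,-0.038,-0.181],-0.015]]}}

```text
clock: 2.7
position: [556.9, -281.8, 27.6]
eef_rot: [[-0.968, 0.251, -0.004], [0.251, 0.968, 0.004], [0.005, 0.002, -1.0]]
contact_force: [0.5, 0.2, 1.0]
finger_gap: 59.9
finger_force: 0.0
```

Request:
{"fn": "move_arm", "kwargs": {"rows": [[0.02,[0,0,0],0],[0.02,[0,0,0],0],[0.02,[0,0,0],0],[0.02,[0,0,0],0]], "grip_force": 40}}

```text
clock: 3.2
position: [559.8, -285.6, 32.1]
eef_rot: [[-0.967, 0.253, 0.004], [0.253, 0.967, -0.002], [-0.004, -0.001, -1.0]]
contact_force: [-0.0, 3.4, 6.4]
finger_gap: 29.6
finger_force: 42.5
```

Request:
{"fn": "move_arm", "kwargs": {"rows": [[0.02,[0,0,0.03],0],[0.02,[0,0,0.08],0],[0.02,[0,0.01,0.13],0],[0.02,[0,0.04,0.17],0.05],[0.02,[0,0.09,0.18],0.13]], "grip_force": 60}}

```text
clock: 3.82
position: [559.7, -196.5, 213.9]
eef_rot: [[-0.992, 0.126, 0.007], [0.126, 0.992, -0.004], [-0.008, -0.004, -1.0]]
contact_force: [1.3, 0.7, -1.1]
finger_gap: 29.0
finger_force: 59.6
```

Request:
{"fn": "move_arm", "kwargs": {"rows": [[0.02,[0.02,0.05,0],0],[0.02,[0.04,0.1,0],0],[0.02,[0.06,0.15,0],0],[0.02,[0.08,0.2,0],0],[0.02,[0.1,0.25,0],0]]}}

```text
clock: 4.45
position: [658.7, 56.5, 210.4]
eef_rot: [[-0.992, 0.126, 0.001], [0.126, 0.992, -0.0], [-0.001, -0.0, -1.0]]
contact_force: [0.7, -0.2, -1.0]
finger_gap: 29.4
finger_force: 59.7
```

Request:
{"fn": "move_arm", "kwargs": {"rows": [[0.02,[0.0,0.05,0],0],[0.02,[0.0,0.1,0],0],[0.02,[0.0,0.14,0],0],[0.02,[0.0,0.153,0],0],[0.02,[0.0,0.153,0],0]]}}

```text
clock: 5.08
position: [658.1, 208.3, 209.7]
eef_rot: [[-0.992, 0.124, 0.001], [0.124, 0.992, -0.0], [-0.001, -0.0, -1.0]]
contact_force: [-0.2, -0.1, -1.6]
finger_gap: 29.4
finger_force: 59.7
```

Run:
```python
from h import *
o=shot('wrist','w2');print(o['clock'],o['position'],o['finger_gap'],np.round(o['eef_rot'],3)[:2,1])
shot('side','s2')
cv2.imwrite('pics/f.png',np.hstack([cv2.resize(np.load('pics/w2.npz')['img'],(500,375)),cv2.resize(np.load('pics/s2.npz')['img'][40:200,190:310],(300,400))[:375]]))
P,d=world('w2')
ex=np.array([.9925,-.122]);ey=np.array([.122,.9925])
q=P[...,:2]@ex;s=P[...,:2]@ey
m=(abs(s-285)<75)&(abs(q-570)<24)&(P[...,2]>48)&(P[...,2]<72)
A=P[m];c=A.mean(0)
for _ in range(5):
    A=P[m&(abs((P-c)@np.array([-.259*ex[0],-.259*ex[1],.966])-np.median((A-c)@np.array([-.259*ex[0],-.259*ex[1],.966])))<2)]
    
print(len(A),A.mean(0));M=np.c_[A[:,:2]@ex-570.5,A[:,:2]@ey-285,np.ones(len(A))];print('plane',np.linalg.lstsq(M,A[:,2],rcond=None)[0]);r=cv2.minAreaRect(A[:,:2].astype(np.float32));print(r)
print(np.percentile(A[:,:2]@ex,[0,2,98,100]))
B=P[(abs(q-570)<15)&(P[...,2]>85)&(P[...,2]<140)&(abs(s-285)>60)&(abs(s-285)<150)]
ss=np.sort(B[:,:2]@ey);k=np.diff(ss).argmax();print(len(ss),ss[[0,k,k+1,-1]])
```

```text
5.075 [658.08654981 208.31942705 209.69414912] 29.389687670387648 [0.124 0.992]
5178 [603.19323787 213.32540395  59.5192061 ]
plane [ 2.64916670e-01 -4.08688173e-04  5.89514623e+01]
((603.3956909179688, 213.04000854492188), (150.0499267578125, 38.58811569213867), 83.36457061767578)
[553.27706467 554.24489817 591.1903101  592.39220233]
2641 [164.27947712 194.56572581 373.29300715 403.26921685]
```

View pics/f.png

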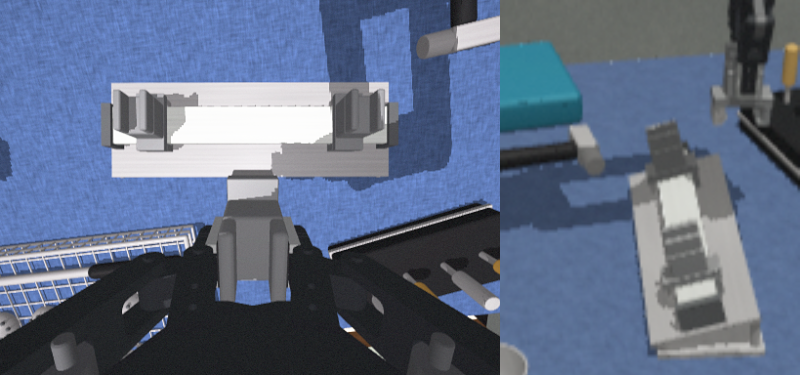

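Run:
```python
from h import *
P,d=world('w2');ex=np.array([.9928,-.1197]);ey=np.array([.1197,.9928]);t=np.array([658.1,208.3])
u=(P[...,:2]-t)@ex;v=(P[...,:2]-t)@ey;z=P[...,2]-209.7
m=(abs(u)<40)&(abs(v)<19)&(z<50)&(z>-40)
for lo,hi in((-14,2),(20,33),(33,50)):
    k=m&(z>lo)&(z<hi);
    if k.sum()>20: print(lo,hi,k.sum(),'u',np.percentile(u[k],[1,99]).round(1),'v',np.percentile(v[k],[1,50,99]).round(1),'z',np.percentile(z[k],[2,50,98]).round(1))
print('rail u',(np.array([603.3,213.2])-t)@ex,'TCP q,s',t@ex,t@ey)
q=P[...,:2]@ex;s=P[...,:2]@ey
B=P[(abs(q-573)<15)&(P[...,2]>85)&(P[...,2]<140)&(abs(s-284)<150)&(abs(s-284)>60)];ss=np.sort(B[:,:2]@ey);k=np.diff(ss).argmax();print(ss[[0,k,k+1,-1]])
R=P[(abs(q-573)<26)&(abs(s-284)<60)&(abs(P[...,2]-59.6-.268*(q-573))<2.5)];print(np.percentile(R[:,:2]@ex,[0,1,99,100]))
```

```text
-14 2 1395 u [-31.1 -18.4] v [-14.5  -0.   14.6] z [-10.4  -2.8   0.9]
20 33 2868 u [-19.1  16.1] v [-17.8  -0.   18. ] z [21.1 25.2 32.1]
33 50 3380 u [-19.1  13.8] v [-18.3  -7.7  18.2] z [34.2 42.6 46.7]
rail u -54.991970000000066 TCP q,s 628.42817 285.57481
[162.95567991 193.24186294 372.00516098 401.98308021]
[554.05780324 554.75721446 592.01711848 593.00812585]
```

Request:
{"fn": "move_arm", "kwargs": {"rows": [[0.02,[-0.0256,0.0003,-0.03],0.007],[0.02,[-0.0256,0.0003,-0.075],0.007],[0.02,[-0.0256,0.0003,-0.105],0.007],[0.02,[-0.0256,0.0003,-0.113],0.007],[0.02,[-0.0256,0.0003,-0.113],0.007]]}}

```text
clock: 5.8
position: [633.1, 207.1, 96.7]
eef_rot: [[-0.993, 0.12, 0.0], [0.12, 0.993, -0.0], [-0.0, -0.0, -1.0]]
contact_force: [-0.2, 0.5, -1.5]
finger_gap: 29.2
finger_force: 59.7
```

Request:
{"fn": "move_arm", "kwargs": {"rows": [[0.02,[0,0,-0.002],0],[0.02,[0,0,-0.005],0],[0.02,[0,0,-0.007],0],[0.02,[0.001,0,-0.008],0]], "grip_force": 25}}

```text
clock: 6.3
position: [636.2, 208.1, 93.6]
eef_rot: [[-0.993, 0.118, 0.007], [0.118, 0.993, -0.0], [-0.007, 0.001, -1.0]]
contact_force: [-2.5, -2.4, 21.0]
finger_gap: 29.5
finger_force: 62.3
```

Request:
{"fn": "move_arm", "kwargs": {"rows": [[0.02,[0.001,0,0],0],[0.02,[0.002,0,0],0]], "grip_force": 20}}

```text
clock: 6.55
position: [637.8, 207.9, 93.6]
eef_rot: [[-0.993, 0.118, 0.007], [0.118, 0.993, -0.0], [-0.007, 0.0, -1.0]]
contact_force: [-3.7, -3.7, 19.0]
finger_gap: 29.6
finger_force: 62.2
```

Run:
```python
from h import *
o=shot('side','s3');print(o['position'],o['contact_force'],o['torque'],o['finger_force'],o['finger_gap'])
shot('wrist','w3')
P,d=world('w3');ex=np.array([.9928,-.1197]);ey=np.array([.1197,.9928]);t=np.array(o['position'])
u=(P[...,:2]-t[:2])@ex;v=(P[...,:2]-t[:2])@ey;z=P[...,2]-t[2]
m=(abs(u)<45)&(abs(v)<13)
k=m&(u<-21)&(z>-15)&(z<25);print(k.sum(),np.polyfit(u[k],z[k],1),np.percentile(u[k],[1,99]))
k=m&(z>38);print(k.sum(),np.polyfit(u[k],z[k],1),np.percentile(u[k],[1,99]),np.percentile(z[k],[2,50,98]))
```

```text
[637.77931472 207.91352234  93.63285208] [-3.7411667  -3.74167086 18.9524677 ] [-0.62589669  1.27454939  0.09915479] 62.22817361354828 29.56122047469395
1192 [ 0.82163386 17.59536785] [-33.57422836 -21.10097747]
10789 [-1.85321885 58.44436808] [-20.46211137  11.85396281] [ 41.36920641  87.11262554 102.21516583]
```

Request:
{"fn": "move_arm", "kwargs": {"rows": [[0.02,[-0.001,0,0.003],0],[0.0293,[-0.001,0,0.003],0]], "grip_force": 20}}

```text
clock: 6.9
position: [635.4, 208.2, 93.9]
eef_rot: [[-0.993, 0.118, 0.003], [0.118, 0.993, -0.0], [-0.003, 0.0, -1.0]]
contact_force: [-2.5, -1.7, 9.6]
finger_gap: 29.4
finger_force: 50.0
```

Request:
{"fn": "move_arm", "kwargs": {"rows": [[0.0298,[0,0,0],0],[0.0298,[0,0,0],0]], "grip_force": 20}}

```text
clock: 7.15
position: [635.8, 208.0, 93.2]
eef_rot: [[-0.993, 0.118, 0.003], [0.118, 0.993, -0.0], [-0.003, 0.0, -1.0]]
contact_force: [-0.9, -1.4, 6.6]
finger_gap: 30.1
finger_force: 14.6
```

Request:
{"fn": "move_arm", "kwargs": {"rows": [[0.0297,[0.002,0,-0.002],0],[0.0297,[0.004,-0.0005,-0.004],0],[0.0297,[0.006,-0.0007,-0.006],0],[0.0297,[0.007,-0.0008,-0.008],0],[0.0297,[0.008,-0.001,-0.009],0]]}}

```text
clock: 7.78
position: [645.1, 207.1, 84.8]
eef_rot: [[-0.993, 0.118, 0.006], [0.118, 0.993, 0.0], [-0.006, 0.001, -1.0]]
contact_force: [1.9, -1.0, 7.0]
finger_gap: 29.7
finger_force: 14.8
```

```bash
cat > tilt.py <<'E'
from h import *
import sys
def tilt(tag):
    o=shot('wrist',tag);P,d=world(tag);ex=np.array([.9928,-.1197]);ey=np.array([.1197,.9928]);t=np.array(o['position'])
    u=(P[...,:2]-t[:2])@ex;v=(P[...,:2]-t[:2])@ey;z=P[...,2]-t[2]
    print(o['clock'],t.round(1),np.round(o['contact_force'],1),o['finger_force'],'q,s',t[:2]@ex,t[:2]@ey)
    k=(abs(v)<13)&(u<-20)&(u>-45)&(z>-22)&(z<30)
    uu,zz=u[k],z[k];b=None
    rng=np.random.default_rng(0)
    best=0
    for _ in range(300):
        i,j=rng.integers(len(uu),size=2)
        if abs(uu[i]-uu[j])<5: continue
        a=(zz[i]-zz[j])/(uu[i]-uu[j]);
        if abs(a)>.9: continue
        c=zz[i]-a*uu[i];n=abs(zz-a*uu-c)<.8
        if n.sum()>best: best=n.sum();b=n
    p=np.polyfit(uu[b],zz[b],1);print('plate slope deg',np.degrees(np.arctan(p[0])),'z0',p[1],'u',np.percentile(uu[b],[1,99]),best,len(uu))
    k=(abs(v)<16)&(z>33)&(z<60)&(abs(u)<40);uu,zz=u[k],z[k]
    tops=[(x,np.percentile(zz[abs(uu-x)<1.5],90)) for x in range(-34,34,3) if (abs(uu-x)<1.5).sum()>8];print(np.round(tops,1).tolist())
tilt(sys.argv[1])
E
python3 tilt.py w4
```

```text
7.775 [645.1 207.1  84.8] [ 1.9 -1.   7. ] 14.768002199416514 q,s 615.6970826423833 282.8376078619849
plate slope deg -14.317550607137768 z0 -1.573226349463722 u [-35.74622799 -23.14156753] 925 2801
[[-16.0, 41.1], [-13.0, 48.8], [-10.0, 49.0], [-7.0, 48.2], [-4.0, 47.5], [-1.0, 46.7], [2.0, 45.8], [5.0, 45.1], [8.0, 44.4], [11.0, 43.6], [14.0, 42.9], [17.0, 40.8]]
```

Request:
{"fn": "move_arm", "kwargs": {"rows": [[0.0293,[0,0,0.001],0],[0.0291,[-0.005,0.0006,0.002],0],[0.0291,[-0.011,0.0013,0.0015],0],[0.0291,[-0.017,0.002,0.001],0],[0.0291,[-0.02,0.0024,0.0],0]], "grip_force": 40}}

```text
clock: 8.45
position: [621.8, 209.8, 82.0]
eef_rot: [[-0.993, 0.118, -0.001], [0.118, 0.993, -0.0], [0.001, -0.0, -1.0]]
contact_force: [-0.5, 0.3, -1.7]
finger_gap: 29.8
finger_force: 29.2
```

```bash
python3 tilt.py w5
```

```text
8.45 [621.8 209.8  82. ] [-0.5  0.3 -1.7] 29.153179675340652 q,s 592.1813922743493 282.72801035622746
plate slope deg -13.607698590955298 z0 -0.93477046599444 u [-35.96701084 -23.17951862] 909 2777
[[-16.0, 40.9], [-13.0, 48.5], [-10.0, 49.2], [-7.0, 48.3], [-4.0, 47.5], [-1.0, 46.5], [2.0, 46.0], [5.0, 45.2], [8.0, 44.4], [11.0, 43.5], [14.0, 42.8], [17.0, 40.5]]
```

Request:
{"fn": "move_arm", "kwargs": {"rows": [[0.0291,[-0.003,0.0004,0],0],[0.0291,[-0.006,0.0007,-0.0005],0],[0.0291,[-0.008,0.001,-0.0005],0],[0.0291,[-0.008,0.001,-0.0005],0]]}}

```text
clock: 9.0
position: [616.1, 210.5, 82.4]
eef_rot: [[-0.993, 0.119, 0.003], [0.119, 0.993, 0.0], [-0.003, 0.0, -1.0]]
contact_force: [5.5, -0.8, -2.5]
finger_gap: 29.4
finger_force: 29.1
```

```bash
python3 tilt.py w6
python3 - <<'E'
from h import *
shot('side','s6');S=np.load('pics/s6.npz')['img']
cv2.imwrite('pics/g.png',cv2.resize(S[90:185,225:315],(720,600)[:2] if 0 else (568,600),interpolation=cv2.INTER_CUBIC))
E
```

```text
9.0 [616.1 210.5  82.4] [ 5.5 -0.8 -2.5] 29.12836655974388 q,s 586.5093844550181 282.71390193224835
plate slope deg -13.922167158882544 z0 -1.461660240681038 u [-35.58997392 -23.04052463] 920 2761
[[-16.0, 41.2], [-13.0, 48.8], [-10.0, 48.9], [-7.0, 48.1], [-4.0, 47.5], [-1.0, 46.7], [2.0, 45.8], [5.0, 45.1], [8.0, 44.3], [11.0, 43.7], [14.0, 42.8], [17.0, 40.6]]
```

View pics/g.png

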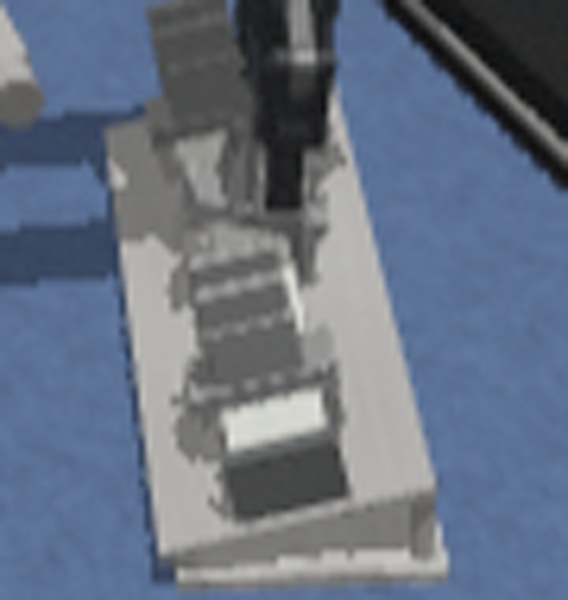

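Request:
{"fn": "move_arm", "kwargs": {"rows": [[0.0291,[-0.001,0,0.003],0],[0.0291,[-0.001,0,0.006],0],[0.0291,[-0.001,0,0.007],0]]}}

```text
clock: 9.48
position: [612.4, 210.6, 85.2]
eef_rot: [[-0.993, 0.119, -0.004], [0.119, 0.993, 0.0], [0.004, -0.0, -1.0]]
contact_force: [6.7, 1.1, -19.5]
finger_gap: 29.5
finger_force: 30.0
```

Request:
{"fn": "move_arm", "kwargs": {"rows": [[0.0294,[0,0,-0.004],0],[0.0294,[-0.001,0.0,-0.0075],0],[0.0294,[-0.004,0.0005,-0.0095],0],[0.0294,[-0.0065,0.0008,-0.012],0],[0.0294,[-0.009,0.001,-0.014],0]]}}

```text
clock: 10.1
position: [609.7, 211.6, 79.2]
eef_rot: [[-0.993, 0.119, 0.013], [0.119, 0.993, 0.001], [-0.012, 0.002, -1.0]]
contact_force: [7.5, -1.8, 11.2]
finger_gap: 29.6
finger_force: 33.7
```

```bash
python3 tilt.py w7
```

```text
10.1 [609.7 211.6  79.2] [ 7.5 -1.8 11.2] 33.747118413448334 q,s 580.0100432627859 283.02386007816176
plate slope deg -6.817927062132594 z0 -1.2268072335701412 u [-32.76341905 -20.16057295] 846 1813
[[-16.0, 45.2], [-13.0, 52.7], [-10.0, 46.8], [-7.0, 46.3], [-4.0, 45.8], [-1.0, 45.6], [2.0, 45.1], [5.0, 44.8], [8.0, 44.4], [11.0, 43.9], [14.0, 43.4], [17.0, 40.7]]
```

Request:
{"fn": "move_arm", "kwargs": {"rows": [[0.0294,[-0.002,0.0002,-0.002],0],[0.0294,[-0.004,0.0005,-0.004],0],[0.0294,[-0.006,0.0007,-0.006],0],[0.0294,[-0.008,0.001,-0.008],0],[0.0294,[-0.009,0.001,-0.01],0]]}}

```text
clock: 10.78
position: [600.3, 213.1, 70.8]
eef_rot: [[-0.993, 0.119, 0.013], [0.119, 0.993, 0.002], [-0.012, 0.003, -1.0]]
contact_force: [0.1, -1.8, 21.0]
finger_gap: 29.6
finger_force: 35.0
```

```bash
python3 tilt.py w8
```

```text
10.775 [600.3 213.1  70.8] [ 0.1 -1.8 21. ] 35.03734767436981 q,s 570.511238358639 283.4212072990298
plate slope deg 2.462518271009623 z0 -0.37278700366891443 u [-26.59370331 -20.21462555] 417 1123
[[-19.0, 45.3], [-16.0, 46.2], [-13.0, 53.5], [-10.0, 46.8], [-7.0, 47.4], [-4.0, 47.5], [-1.0, 47.8], [2.0, 47.9], [5.0, 48.4], [8.0, 48.6], [11.0, 47.6], [14.0, 43.9]]
```

Request:
{"fn": "move_arm", "kwargs": {"rows": [[0.029,[-0.001,0.0001,-0.002],0],[0.029,[-0.002,0.0002,-0.004],0],[0.029,[-0.003,0.0003,-0.006],0],[0.029,[-0.003,0.0003,-0.006],0]]}}

```text
clock: 11.32
position: [596.7, 213.6, 65.7]
eef_rot: [[-0.993, 0.118, 0.012], [0.118, 0.993, 0.001], [-0.011, 0.003, -1.0]]
contact_force: [-1.2, -0.8, 27.1]
finger_gap: 29.8
finger_force: 35.7
```

```bash
python3 tilt.py w9
```

```text
11.325 [596.7 213.6  65.7] [-1.2 -0.8 27.1] 35.73199035599828 q,s 566.7941227435022 283.4595018279667Traceback (most recent call last):
  File "tilt.py", line 21, in <module>
    tilt(sys.argv[1])
    ~~~~^^^^^^^^^^^^^
  File "tilt.py", line 18, in tilt
    p=np.polyfit(uu[b],zz[b],1);print('plate slope deg',np.degrees(np.arctan(p[0])),'z0',p[1],'u',np.percentile(uu[b],[1,99]),best,len(uu))
    raise TypeError("expected 1D vector for x")
TypeError: expected 1D vector for x
```

```bash
cat > pt.py <<'E'
from h import *
import sys
for cam in sys.argv[2:]:
    o=shot(cam,sys.argv[1]+cam);P,d=world(sys.argv[1]+cam);ex=np.array([.9928,-.1197]);ey=np.array([.1197,.9928])
    q=P[...,:2]@ex-573;s=P[...,:2]@ey;z=P[...,2]
    print(cam,o['clock'])
    for s0 in (178,282.8,387.5):
        k=(abs(s-s0)<17)&(abs(q)<45)&(z>95)&(z<150)
        print(s0,[(x,np.percentile(z[k&(abs(q-x)<2)],85).round(1)) for x in range(-44,45,4) if (k&(abs(q-x)<2)).sum()>4],np.percentile(s[k],[1,99]).round(1) if k.any() else '')
E
python3 pt.py a wrist top
```

```text
wrist 11.375
178 [(-32, np.float64(109.2)), (-28, np.float64(109.9)), (-24, np.float64(110.9)), (-20, np.float64(112.0)), (-16, np.float64(113.0)), (-12, np.float64(113.9)), (-8, np.float64(115.0)), (-4, np.float64(116.0)), (0, np.float64(116.6)), (4, np.float64(105.6)), (8, np.float64(98.8))] [168.5 193.7]
282.8 [(-28, np.float64(110.3)), (-24, np.float64(147.6)), (-20, np.float64(147.9)), (-16, np.float64(147.9)), (-12, np.float64(114.3)), (-8, np.float64(115.3)), (-4, np.float64(116.4)), (0, np.float64(116.9)), (4, np.float64(101.3)), (8, np.float64(101.3)), (12, np.float64(100.2))] [266.2 299.4]
387.5 [(-32, np.float64(109.2)), (-28, np.float64(109.8)), (-24, np.float64(110.8)), (-20, np.float64(111.9)), (-16, np.float64(112.9)), (-12, np.float64(113.8)), (-8, np.float64(114.8)), (-4, np.float64(116.0)), (0, np.float64(116.6)), (4, np.float64(107.1)), (8, np.float64(99.0))] [371.7 396.8]
top 11.425
178 [(-32, np.float64(110.2)), (-28, np.float64(110.6)), (-24, np.float64(111.0)), (-20, np.float64(114.2)), (-16, np.float64(113.9)), (-12, np.float64(115.8)), (-8, np.float64(115.2)), (-4, np.float64(115.9)), (0, np.float64(116.1)), (4, np.float64(99.5))] [164.1 194. ]
282.8 [(-28, np.float64(111.5)), (-24, np.float64(131.6))] [266.6 295. ]
387.5 [(-32, np.float64(108.9)), (-28, np.float64(113.3)), (-24, np.float64(112.5)), (-20, np.float64(114.1)), (-16, np.float64(112.1)), (-12, np.float64(114.0)), (-8, np.float64(116.4)), (-4, np.float64(118.2)), (0, np.float64(114.1)), (4, np.float64(102.3))] [373.3 403.3]
```

Request:
{"fn": "move_arm", "kwargs": {"rows": [[0.029,[0,0,0.004],0],[0.031,[0,0,0.006],0],[0.045,[0,0,0.006],0],[0.055,[0,0,0.006],0],[0.055,[0,0,0.006],0]]}}

```text
clock: 12.1
position: [592.3, 212.9, 64.3]
eef_rot: [[-0.993, 0.119, -0.001], [0.119, 0.993, -0.0], [0.001, -0.0, -1.0]]
contact_force: [-0.1, -0.9, 0.3]
finger_gap: 55.0
finger_force: 0.0
```

Request:
{"fn": "move_arm", "kwargs": {"rows": [[0.055,[0,0,0.02],0],[0.055,[0,0,0.06],0],[0.055,[0,0,0.11],0],[0.055,[0.025,-0.003,0.13],0],[0.055,[0.05,-0.006,0.14],0]]}}

```text
clock: 12.72
position: [643.8, 207.2, 207.1]
eef_rot: [[-0.993, 0.118, 0.003], [0.118, 0.993, 0.0], [-0.003, 0.001, -1.0]]
contact_force: [0.3, -0.0, -0.8]
finger_gap: 55.4
finger_force: 0.0
```

```bash
python3 pt.py b wrist
python3 - <<'E'
from h import *
shot('side','s9');S=np.load('pics/s9.npz')['img'];W=np.load('pics/bwrist.npz')['img']
cv2.imwrite('pics/i.png',np.hstack([cv2.resize(S[90:190,225:305],(400,500),interpolation=cv2.INTER_CUBIC),cv2.resize(W[60:260,130:290] ,(400,500),interpolation=cv2.INTER_CUBIC)]))
o=ctrl.get_obs();print(o['position'],o['contact_force'],o['finger_gap'])
E
```

```text
wrist 12.725
178 [(-32, np.float64(109.5)), (-28, np.float64(110.5)), (-24, np.float64(111.4)), (-20, np.float64(112.7)), (-16, np.float64(113.4)), (-12, np.float64(114.3)), (-8, np.float64(115.3)), (-4, np.float64(116.4)), (0, np.float64(117.2)), (4, np.float64(111.0)), (8, np.float64(99.4))] [163.4 193. ]
282.8 [(-32, np.float64(109.8)), (-28, np.float64(110.5)), (-24, np.float64(111.4)), (-20, np.float64(112.6)), (-16, np.float64(113.6)), (-12, np.float64(114.4)), (-8, np.float64(115.5)), (-4, np.float64(116.4)), (0, np.float64(117.3)), (4, np.float64(108.4)), (8, np.float64(99.8))] [268.5 297. ]
387.5 [(-32, np.float64(109.1)), (-28, np.float64(110.1)), (-24, np.float64(111.2)), (-20, np.float64(112.2)), (-16, np.float64(113.2)), (-12, np.float64(114.3)), (-8, np.float64(115.0)), (-4, np.float64(116.0)), (0, np.float64(117.0)), (4, np.float64(110.7)), (8, np.float64(99.7))] [372.3 401.2]
[645.25206031 206.31627525 205.97415441] [-0.31913062  0.67065467 -0.86098664] 54.83919132912447
```

View pics/i.png

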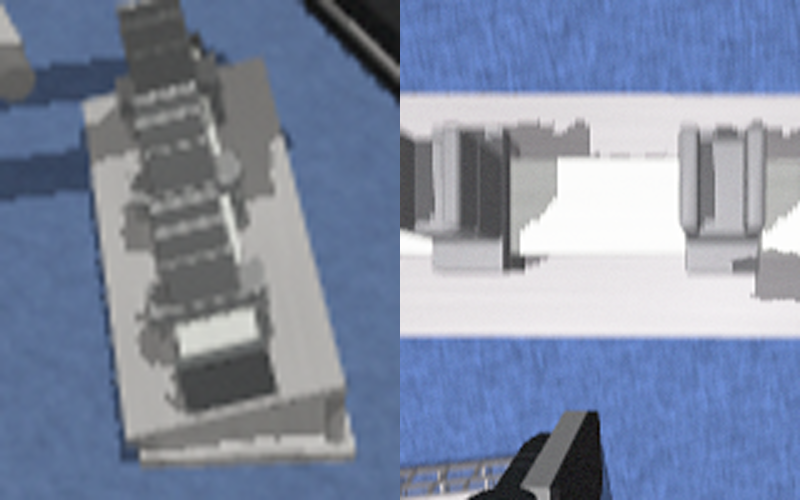

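Request:
{"fn": "move_arm", "kwargs": {"rows": [[0.055,[0,0,0],0],[0.055,[0,0,0],0],[0.055,[0,0,0],0]]}}

```text
clock: 13.2
position: [641.7, 207.2, 204.4]
eef_rot: [[-0.993, 0.118, -0.001], [0.118, 0.993, -0.0], [0.001, -0.0, -1.0]]
contact_force: [0.7, -0.2, -0.1]
finger_gap: 55.0
finger_force: 0.0
```

```bash
python3 -c "
from rig import ctrl
print(ctrl.hand_in())"
```

```text
the job is handed in; nothing more can be done
None
```

The loose rest is mounted, released and handed in at about 13 s: by depth readings it sits flat, within 1 mm of the neighbouring rests' height and about 0.3 mm from mid-gap, though I inferred the clip's snap from that rather than seeing it; the post and block rests were not touched.

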